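Free the stuck shaft of a shelf-stored booster pump

TASK

This booster pump has stood on the shelf so long that its shaft sticks. Lift the loose fan cowl off the top of its motor and stand it mouth down in the free part of the low open parts basket, then set the flat-blade screwdriver (the one with the thickest handle in the wooden block) in the slot in the end of the shaft and use it to turn the shaft about a quarter turn or more, either way. Put the screwdriver back upright in an empty hole of its block, fully home, and leave the other things where they are.

Things in the scene. Friction and masses are not known exactly. Their poses are not given: they have to be found in the camera images.
- cowl_center (a point): centre (half-way up) of the fan cowl: a grey plastic cup, mouth down, 60 mm outside diameter, 36 mm high, walls and top 3 mm, about 60 g, with vent slots. It sits loose, top 138 mm above the counter, over the motor's 8 mm high spigot (1.5 mm play all round) and covers fan and shaft: it must rise straight up 30 mm before going sideways. z is its axis, up.
- pump: fixed booster pump standing drive end down on a plywood board 150 x 110 mm (its x, y; 12 mm thick); origin under the board's centre, on the pump's upright axis. Motor 61 mm across at the cowl's foot (102 mm up), spigot to 110 mm, then a black fan 43 mm across to 124 mm and the bare shaft to 130 mm. A black terminal box on its +x side reaches 56 mm from the axis and 93 mm up.
- shaft_end (a point): centre of the flat end face of the steel shaft, 130 mm up, on the pump's axis; under the cowl at first. The shaft is 16 mm across; a straight slot 4.5 mm wide and 5 mm deep runs right across its end. The slot's direction, anywhere in 180 degrees, is not given (this point's axes are the pump's, not the slot's): see it or feel for it.
- fan (a joint): turn of the shaft and fan together about the upright axis, rad, counted from where they stood at the start (0), positive anticlockwise from above; it takes about 0.12 N m to turn and stays where it is left, and may turn either way without a stop
- driver_grip (a point): centre of the handle of the flat-blade screwdriver: black round handle 27 mm thick, 76 mm high (thickest and tallest of three), upright in a hole of the block. z points up, x along the blade's width. The handle's foot (25 mm across) is 38 mm below this point, on the block; the blade's tip is 98 mm below it, so it must rise 65 mm or more to leave the hole. 90 g.
- driver_tip (a point): tip of the blade, 60 mm below the foot of the handle: blade 10 mm wide (along x) and 2 mm thick (along y), 12 mm long, on a 6 mm round shank. In the slot it has some 0.5 rad of play (up to 0.9 rad on reversing) before the shaft follows its turning.
- rack: fixed wooden screwdriver block, 56 mm (its x) by 190 mm (its y), 70 mm high; origin at the centre of its underside. Three upright through holes 18 mm across in a row, at y = -60, 0 and 60 mm. Two slimmer, shorter screwdrivers stand in the other holes: there is room for fingers on the x sides of a handle, not along the row. Which driver is in which hole varies.
- basket: fixed low open plastic parts basket, 180 mm (its x) by 200 mm (its y), walls 5 mm thick and 30 mm high, floor 5 mm thick; origin at the centre of its underside. A brass pump wheel, 46 mm across and 14 mm high, lies in it near y = +60 mm.
- basket_spot (a point): on the basket's floor (5 mm above the counter), the middle of its free part, 40 mm from the basket's centre towards its -y; axes as the basket
- nut_driver: bystander: screwdriver with a 21 mm thick, 58 mm high handle standing in the block; origin at the foot of its handle, level with the top of the block
- cross_driver: bystander: screwdriver with a 18 mm thick, 52 mm high handle standing in the block; origin at the foot of its handle, level with the top of the block
- wheel: bystander: the brass pump wheel lying in the basket; origin at the centre of its underside
- capacitor: bystander: aluminium motor capacitor, 40 mm across, 77 mm high, standing on the counter beyond the pump; origin at the centre of its underside
- pulley: bystander: aluminium belt pulley, 60 mm across, 24 mm high, lying on the counter before the pump; origin at the centre of its underside
- grease_tin: bystander: steel tin, 60 mm across, 55 mm high, standing beyond the pump; origin at the centre of its underside
There are look-alikes about, which are no part of the job. Leave any red look-alike of the part that bears driver_grip alone. Leave any red look-alike of the part that bears cowl_center alone.

How it is judged (in metres and radians):
On the way, in this order (a step that is already met when the one before it is completed fails the run):
1. the cowl stands mouth down on the basket's floor, let go (x of cowl_center in the frame of basket between -0.09 and 0.09 m and y of cowl_center in the frame of basket between -0.1 and 0.1 m and z of cowl_center in the frame of basket below 0.027 m and angle between cowl_center's own z axis and vertical below 0.12 rad and contact force between the fingers and cowl below 0.1 N), for 0.2 s.
2. the screwdriver's blade is in the slot of the shaft end, at least 3 mm deep (horizontal distance between driver_tip and shaft_end below 0.006 m and z of driver_tip in the frame of shaft_end below -0.003 m), for 0.1 s.
3. with the blade in the slot, the shaft has been turned by 1.2 rad or more, either way (horizontal distance between driver_tip and shaft_end below 0.006 m and z of driver_tip in the frame of shaft_end below -0.002 m and (value of joint fan above 1.2 rad or value of joint fan below -1.2 rad)), for 0.1 s.
At the end, for the whole second after the job is handed in: Cowl mouth down on the basket floor (within 4 mm of resting height, tilt < 0.12 rad); shaft at least 1.1 rad from its start; flat-blade screwdriver upright (tilt < 0.1 rad) in a hole of the block, its foot within 4 mm of the block top; both let go and at rest (x of cowl_center in the frame of basket between -0.09 and 0.09 m and y of cowl_center in the frame of basket between -0.1 and 0.1 m and z of cowl_center in the frame of basket below 0.027 m and angle between cowl_center's own z axis and vertical below 0.12 rad and z of driver_tip in the frame of rack below 0.014 m and x of driver_tip in the frame of rack between -0.01 and 0.01 m and y of driver_tip in the frame of rack between -0.072 and 0.072 m and angle between driver_grip's own z axis and vertical below 0.1 rad and (value of joint fan above 1.1 rad or value of joint fan below -1.1 rad) and linear speed of each of cowl, driver below 0.02 m/s); the robot touches nothing.
It fails at once if another screwdriver, the pump wheel, the capacitor, the pulley or the grease tin is moved by more than 30 mm (distance of any of nut_driver, cross_driver, wheel, capacitor, pulley, grease_tin from where it was at the start of the episode above 0.03 m).
It also fails if it takes over 72 s, if anything falls off the work surface, if the arm or the gripper's body presses on something with over 40 N, if the wrist force passes 120 N, or if a joint passes its speed limit or range.

ROBOT

A 6-joint arm with a two-finger parallel gripper is mounted at the origin on the work surface. World frame = base frame: x ahead of the robot, y to its left, z up, the work surface at z = 0. Lengths are in mm, angles in degrees, forces in N, time in s.
With the tool pointing down it reaches from about 300 to 850 mm from the base axis. Payload 4.2 kg.
Tool frame: the origin (TCP) lies on the centre line of the jaws, within the pads' length; the fingertips stand env.nose_length ahead of it and the grasp point (between the pads) lies 2 mm behind it (env.nose_length is the distance from the TCP to the fingertips, in mm); z points along the fingers, y is the direction in which the jaws open and shut (so a half turn about z gives the same grasp; the last joint's range is limited). The gripper opens to 91 mm and grips with 3 to 60 N. Pads are 32 mm wide; open, the fingers measure 118 mm over their backs; the gripper's body (76 mm by 178 mm) begins 60 mm behind the grasp point.
Start: joints at [-73.224, 18.312, 89.639, -0, 72.044, -1.146], TCP at [176.944, -547.113, 230.976] pointing down, gripper open.
Joint ranges: [-177.97, 177.97], [-48.28, 115.42], [12.27, 149.76], [-77.06, 257.06], [2.81, 150.46], [-146.56, 146.56]. Speed limits (degrees/s): [147.25, 147.25, 180, 180, 180, 180].

INTERFACE

Orientations are given as [roll, pitch, yaw] about the fixed x, y, z axes, in that order (R = Rz(yaw) Ry(pitch) Rx(roll)).
In Python, from workcell import env gives the robot as it stands. The module is installed in compiled form; this text tells all that it offers.
- The arm moves only by the tool jog_arm, never from a script. Its argument "deltas" is a list that holds one entry, the list of rows, each a list of 5 numbers: the shift along the tool's x, y, z in m, then the turn about the tool's z in degrees, then the finger opening in m, from 0 to 0.0912. A call has 1 to 20 rows; each row is the pose to reach, as a shift and turn from the pose commanded when the call began, along the tool's axes at that moment; what a row does not reach only later rows make up. A row lasts 1/12 s, in which the tool goes at most 41.7 mm and 7.16 degrees, less where a joint would pass 70% of its speed; a pose out of reach is approached as far as the arm can. A call with a gripper value outside its range is refused whole. The fingers move at their own pace and stop on an object; "grip_force" is the grip in N (left out, the last holds). Time passes only in rows, so rows that repeat a pose let the fingers close. It gives the time, the measured TCP pose, the force and the opening at its end, in the units of the state.
- env.state(): the state, without advancing time (a new reading comes with each control period).
- env.grab_frame(name): name is "scene" or "top"; returns the picture (480x640x3 uint8, red, green, blue); there is no depth.
- env.camera_params(name): a dict with "fx", "fy", "cx", "cy" (pixels), "xyz" and "orientation" of the camera in the world. Camera axes: x right, y down, z forward; pixel columns grow to the right and rows downward; lengths in mm; the calibration is good to about 2 mm. A picture is of the moment at which its call begins. camera_params takes no time and is no camera call.
- env.job_done(): hands the job in, once; it reports no verdict.
Trained networks look in the newest picture that a camera, given by its name, has taken for a name from the list of things; names that differ only in an ending like _2 or _b are one class to them, and where a whole thing is asked for, a point or a joint stands for the part that bears it (a point fixed in the world has none). Each returns a list of dicts, best first, with "conf" (0 to 1); they miss things now and then, are a little off and sometimes report something else, mostly with a low value. They report only what shows in the picture. A call takes as long as a camera call. They do not tell look-alikes from the thing itself.
- env.look_for(camera, label): "xyz" ([x, y, z] in mm, in world coordinates, good to about 4 mm: the middle of the surface that is visible of it).
The state is a dict: "time_s": time; "qpos": joint angles; "qvel": joint speeds; "effort": joint torques, N m; "ee_pos": TCP position; "ee_rot": TCP orientation; "force": force on the tool from outside, world axes, zero at the start; "torque": the same for the moment, N m; "gripper_width": finger opening in mm.
Only numpy, scipy, OpenCV 4.12 (cv2) and the standard library are available. Lean on these libraries where they do the work, as an engineer would, in place of code of your own. Each camera call takes 0.05 s, during which the arm holds its last target.

## Working session

There is one attempt and no reset: what is moved stays moved. The work goes in short steps, Python scripts to look and compute and a tool call to move; the robot and the scene stay as the last step left them, time stands still between calls to the robot, and variables do not carry over. Pictures are saved under pics/ and viewed, and the job is handed in when it is done.

Besides the shell and the picture viewer there is one more tool, called in YAML: its name, and indented under it one key for each argument. jog_arm: Moves the arm, as the interface text tells. Its arguments: {"type":"object","properties":{"deltas":{"type":"array"},"grip_force":{"type":"number"}},"required":["deltas"]}

```bash
mkdir -p pics; ls; python3 - <<'E'
from workcell import env
import cv2
print(env.state()); print(env.nose_length)
for n in("scene","top"):
    im=env.grab_frame(n); cv2.imwrite(f"pics/{n}0.png",im[:,:,::-1]); print(n,env.camera_params(n))
    for l in("cowl_center","pump","driver_grip","rack","basket","nut_driver","cross_driver","wheel"):
        print(l,[( [round(v) for v in d["xyz"]],round(d["conf"],2)) for d in env.look_for(n,l)][:4])
E
```

```text
pics
{'time_s': 0.0, 'qpos': array([-7.32223006e+01,  1.83504693e+01,  8.97070632e+01, -1.49851523e-03,
        7.20433709e+01, -1.14733583e+00]), 'qvel': array([ 0.02825916, -0.06117381,  0.00709414,  0.01731153, -0.04252931,
        0.01829831]), 'effort': array([-3.52662988e-03, -4.12466133e+01, -2.31975406e+01,  7.25886365e-02,
        4.58736287e-02, -1.60774316e-04]), 'ee_pos': array([ 176.80988076, -546.63551091,  230.12755009]), 'ee_rot': array([-1.79899088e+02, -5.96009287e-04,  1.79254980e+01]), 'force': array([ 0.25525938, -0.77455537,  0.39108111]), 'torque': array([-0.00935539, -0.020879  ,  0.00446328]), 'gripper_width': 91.1239290351717}
17.0
scene {'fx': 540.2084758852615, 'fy': 540.2084758852615, 'cx': 327.84720496635373, 'cy': 245.11474581984106, 'xyz': array([1099.5192652 , -713.3897414 ,  704.92931192]), 'orientation': array([-124.30245718,   -0.38225501,   37.17653977])}
cowl_center [([685, -81, 36], 0.88), ([533, -50, 133], 0.76), ([510, -221, 115], 0.54)]
pump [([553, -70, 31], 0.61), ([509, -223, 114], 0.36)]
driver_grip [([427, -278, 101], 0.98), ([513, -222, 116], 0.69)]
rack [([521, -300, 56], 0.85)]
basket []
nut_driver [([509, -280, 102], 0.75)]
cross_driver [([501, -337, 101], 0.74)]
wheel [([601, 336, 19], 0.6)]
top {'fx': 623.6335302477834, 'fy': 623.6335302477834, 'cx': 309.6860067413689, 'cy': 242.90872482622302, 'xyz': array([ 465.01343772,   13.14820179, 1393.45890102]), 'orientation': array([-174.2359699 ,   -0.93050509,  -89.32849269])}
cowl_center [([526, -38, 138], 0.78), ([676, -68, 30], 0.74), ([746, -158, 56], 0.53)]
pump [([755, 141, 69], 0.68)]
driver_grip [([418, -265, 132], 0.71), ([504, -205, 141], 0.47)]
rack [([498, -264, 69], 0.81)]
basket [([540, 295, 6], 0.76)]
nut_driver [([498, -271, 122], 0.48), ([496, -327, 108], 0.38)]
cross_driver []
wheel [([594, 341, 12], 0.7)]
```

View pics/scene0.png

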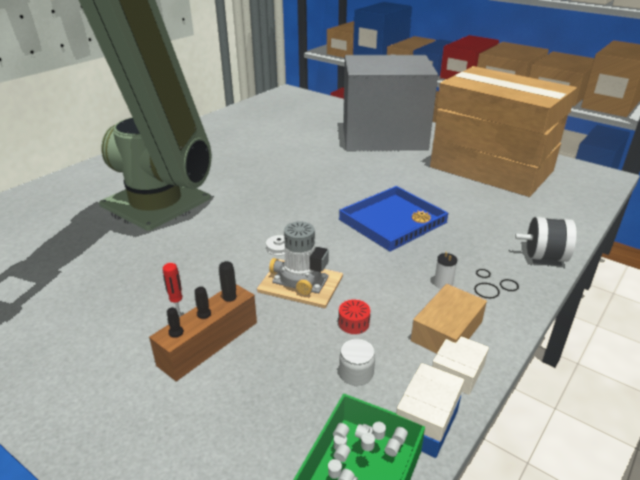

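View pics/top0.png

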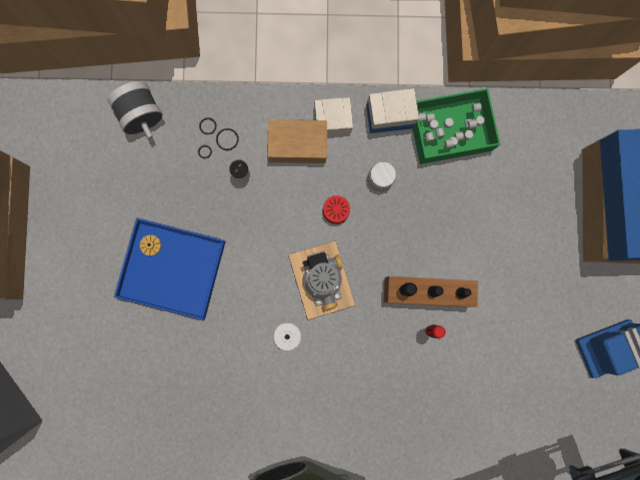

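```bash
cat > h.py <<'E'
import numpy as np, cv2
from scipy.spatial.transform import Rotation as R
from workcell import env
def ray(cam,u,v):
    p=env.camera_params(cam); M=R.from_euler('xyz',p["orientation"],degrees=True).as_matrix()
    return np.array(p["xyz"]), M@np.array([(u-p["cx"])/p["fx"],(v-p["cy"])/p["fy"],1])
def onz(cam,u,v,z):
    o,d=ray(cam,u,v); return (o+d*(z-o[2])/d[2]).round(1)
def proj(cam,P):
    p=env.camera_params(cam); M=R.from_euler('xyz',p["orientation"],degrees=True).as_matrix()
    c=M.T@(np.array(P,float)-p["xyz"]); return np.array([p["fx"]*c[0]/c[2]+p["cx"],p["fy"]*c[1]/c[2]+p["cy"]]).round(1)
def crop(cam,u,v,w,h,s,name,im=None):
    im=env.grab_frame(cam) if im is None else im
    c=im[v:v+h,u:u+w,::-1]; cv2.imwrite("pics/"+name,cv2.resize(c,None,fx=s,fy=s,interpolation=cv2.INTER_CUBIC))
E
python3 - <<'E'
from h import *
im=cv2.imread("pics/top0.png")[:,:,::-1]; sc=cv2.imread("pics/scene0.png")[:,:,::-1]
crop("top",280,230,100,75,8,"t_pump.png",im);crop("top",380,265,105,75,7,"t_rack.png",im)
crop("top",110,210,120,115,5,"t_bask.png",im);crop("scene",140,215,210,160,3.8,"s_all.png",sc)
E
```

```text
(no output)
```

View pics/t_pump.png

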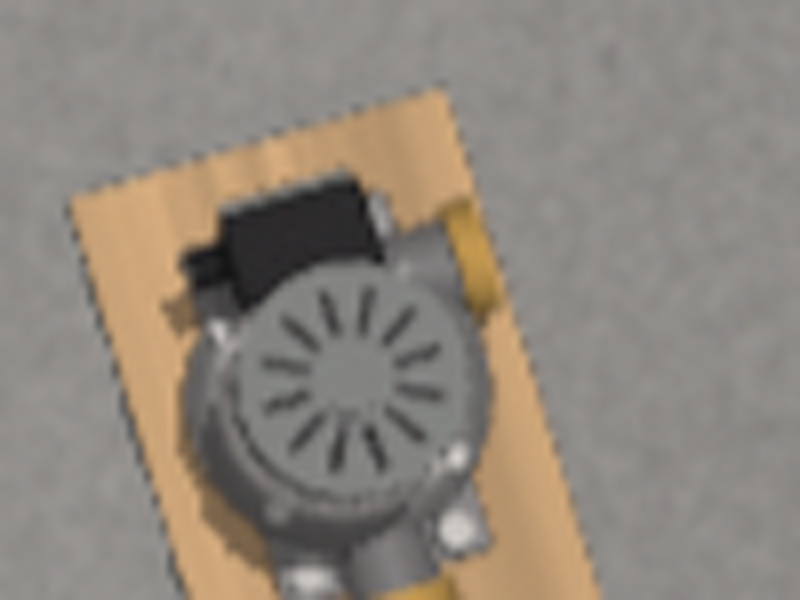

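View pics/t_rack.png

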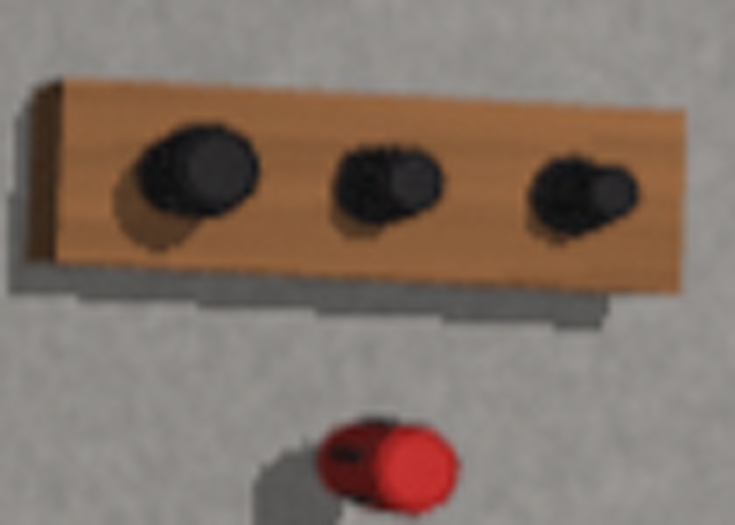

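View pics/t_bask.png

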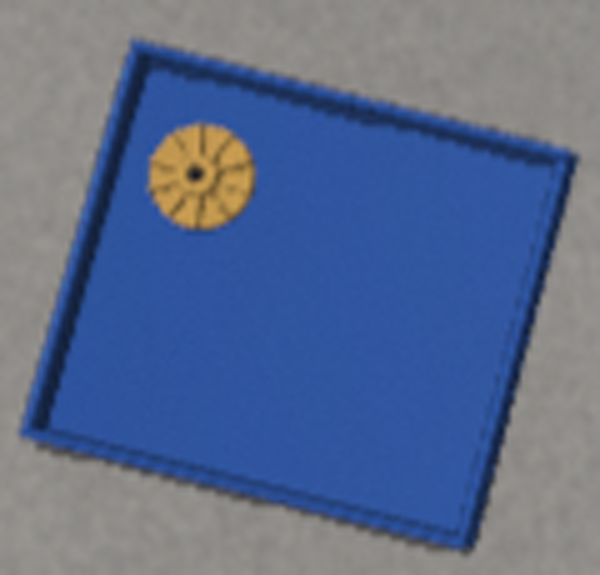

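View pics/s_all.png

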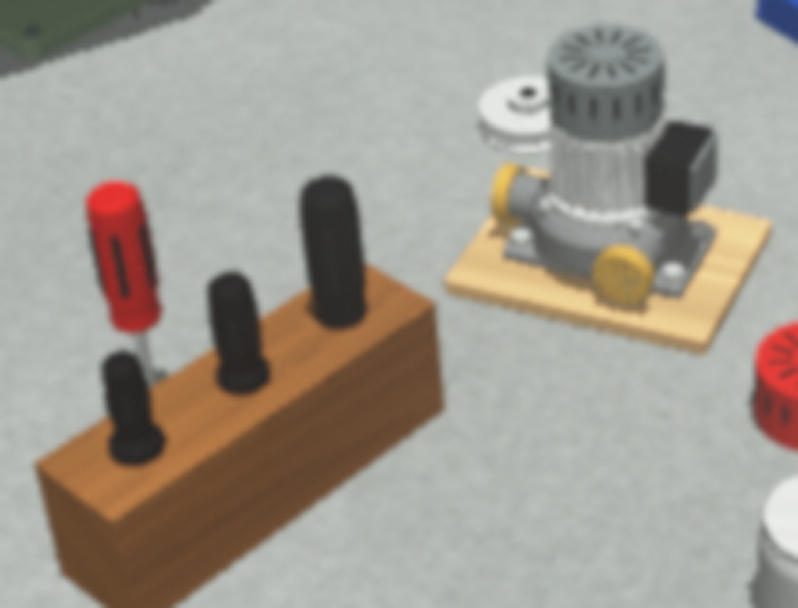

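```bash
python3 - <<'E'
from h import *
def f(x,y,s,u,v): return u+(x+.5)/s-.5, v+(y+.5)/s-.5
print("cowl top",onz("top",*f(354,378,8,280,230),138))
print("cowl scene",onz("scene",*f(606,58,3.8,140,215),138))
print("drv top",onz("top",*f(221,169,7,380,265),146))
print("drv scene",onz("scene",*f(329,190,3.8,140,215),146))
print("red top",onz("top",*f(415,470,7,380,265),120))
rc=np.array([onz("top",*f(x,y,7,380,265),70) for x,y in((65,80),(685,108),(680,293),(55,263))]);print("rack",rc,rc.mean(0))
d=rc[0]-rc[1]+rc[3]-rc[2];yr=np.degrees(np.arctan2(d[1],d[0]))-90;print("rack yaw",yr)
c=rc.mean(0)[:2];a=np.radians(yr);print("holes",[c+k*np.array([-np.sin(a),np.cos(a)]) for k in(-60,0,60)])
bc=np.array([onz("top",*f(x,y,5,110,210),30) for x,y in((138,40),(577,155),(472,550),(22,432))]);print("bask",bc,bc.mean(0))
d=bc[0]-bc[1]+bc[3]-bc[2];yb=np.degrees(np.arctan2(d[1],d[0]))-90;a=np.radians(yb);print("yaw",yb,"spot",bc.mean(0)[:2]-40*np.array([-np.sin(a),np.cos(a)]), "sides",np.linalg.norm(bc[0]-bc[1]),np.linalg.norm(bc[1]-bc[2]))
p=[onz("top",*f(x,y,8,280,230),12) for x,y in((72,200),(443,90))];print("board edge",p)
print("wheel",onz("top",*f(203,177,5,110,210),19))
E
```

```text
cowl top [523.8 -35.  138. ]
cowl scene [524.6 -41.3 138. ]
drv top [ 501.8 -209.8  146. ]
drv scene [ 504.  -214.6  146. ]
red top [ 416.1 -270.4  120. ]
rack [[ 530.4 -176.    70. ]
 [ 524.2 -365.    70. ]
 [ 468.2 -362.6   70. ]
 [ 475.  -172.9   70. ]] [ 499.45  -269.125   70.   ]
rack yaw -1.966075423631409
holes [array([ 497.39153465, -329.08967894]), array([ 499.45 , -269.125]), array([ 501.50846535, -209.16032106])]
bask [[653.7 372.2  30. ]
 [605.5 178.5  30. ]
 [433.  219.5  30. ]
 [481.6 415.5  30. ]] [543.45  296.425  30.   ]
yaw -13.949725383901196 spot [533.80718363 257.60469484] sides 199.6069387571484 177.30552726861055
board edge [array([578.1,  39. ,  12. ]), array([610.2, -63.9,  12. ])]
wheel [594.7 344.2  19. ]
```

```bash
cat >> h.py <<'E'
import json,os
# commanded pose log: [x,y,z,yaw]
def cmd(): return json.load(open("cmd.json"))
def did(dx,dy,dz,t):
    """record the last row of a move (m, deg)"""
    x,y,z,w=cmd(); a=np.radians(w); c,s=np.cos(a),np.sin(a)
    n=[x+1e3*(dx*c+dy*s),y+1e3*(dx*s-dy*c),z-1e3*dz,w-t]; json.dump(n,open("cmd.json","w"))
    st=env.state(); print("t",round(st["time_s"],2),"cmd",np.round(n,1),"meas",st["ee_pos"].round(1),st["ee_rot"].round(1),"F",st["force"].round(1),"T",st["torque"].round(2),"w",round(st["gripper_width"],1))
def to(X,Y,Z,yaw):
    x,y,z,w=cmd(); a=np.radians(w); c,s=np.cos(a),np.sin(a); X-=x;Y-=y
    print("delta m,deg",np.round([(X*c+Y*s)/1e3,(X*s-Y*c)/1e3,(z-Z)/1e3],4),round(w-yaw,2))
E
echo '[176.944,-547.113,230.976,17.93]' > cmd.json
python3 -c "
from h import *
to(524,-38,215,0)"
```

```text
delta m,deg [ 0.4869 -0.3775  0.016 ] 17.93
```

jog_arm:
  deltas:
    - [[0.487, -0.3775, 0.016, 17.93, 0.0912], [0.487, -0.3775, 0.016, 17.93, 0.0912], [0.487, -0.3775, 0.016, 17.93, 0.0912], [0.487, -0.3775, 0.016, 17.93, 0.0912], [0.487, -0.3775, 0.016, 17.93, 0.0912], [0.487, -0.3775, 0.016, 17.93, 0.0912], [0.487, -0.3775, 0.016, 17.93, 0.0912], [0.487, -0.3775, 0.016, 17.93, 0.0912], [0.487, -0.3775, 0.016, 17.93, 0.0912], [0.487, -0.3775, 0.016, 17.93, 0.0912], [0.487, -0.3775, 0.016, 17.93, 0.0912], [0.487, -0.3775, 0.016, 17.93, 0.0912], [0.487, -0.3775, 0.016, 17.93, 0.0912], [0.487, -0.3775, 0.016, 17.93, 0.0912], [0.487, -0.3775, 0.016, 17.93, 0.0912], [0.487, -0.3775, 0.016, 17.93, 0.0912], [0.487, -0.3775, 0.016, 17.93, 0.0912], [0.487, -0.3775, 0.016, 17.93, 0.0912], [0.487, -0.3775, 0.016, 17.93, 0.0912], [0.487, -0.3775, 0.016, 17.93, 0.0912]]

```text
time_s: 2.57
ee_pos: [523.5, -39.3, 215.1]
ee_rot: [180.0, 0.0, -0.1]
force: [0.1, -0.2, -0.6]
gripper_width: 90.9
```

```bash
python3 - <<'E'
from h import *
did(0.487,-0.3775,0.016,17.93)
crop("scene",200,120,200,150,4,"s1.png")
to(524,-38,125,0)
for y in(-38-45.6,-38+45.6): print(proj("scene",[524,y,198]))
E
```

```text
t 2.57 cmd [524.1 -38.  215.    0. ] meas [523.5 -39.3 215.1] [ 1.8e+02  0.0e+00 -1.0e-01] F [ 0.1 -0.2 -0.6] T [-0.03  0.11 -0.03] w 90.9
delta m,deg [-0.0001 -0.      0.09  ] 0.0
[283.3 212. ]
[314.3 193. ]
```

View pics/s1.png

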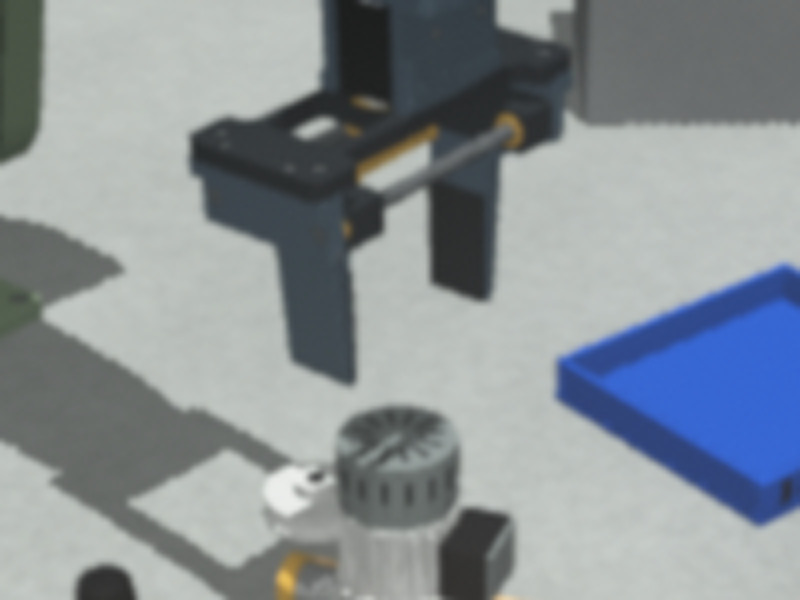

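jog_arm:
  deltas:
    - [[0.0, 0.003, 0.04, 0, 0.0912], [0.0, 0.003, 0.07, 0, 0.0912], [0.0, 0.003, 0.09, 0, 0.0912], [0.0, 0.003, 0.09, 0, 0.0912], [0.0, 0.003, 0.09, 0, 0.0912]]

```text
time_s: 3.03
ee_pos: [523.6, -41.7, 124.7]
ee_rot: [-180.0, 0.1, -0.1]
force: [0.7, -0.5, 0.6]
gripper_width: 90.8
```

```bash
python3 - <<'E'
from h import *
did(0,0.003,0.09,0)
im=env.grab_frame("scene");crop("scene",225,160,150,112,5,"s2.png",im)
E
```

```text
t 3.03 cmd [524.1 -41.  125.    0. ] meas [523.6 -41.7 124.7] [-1.8e+02  1.0e-01 -1.0e-01] F [ 0.7 -0.5  0.6] T [ 0.06 -0.    0.03] w 90.8
```

View pics/s2.png

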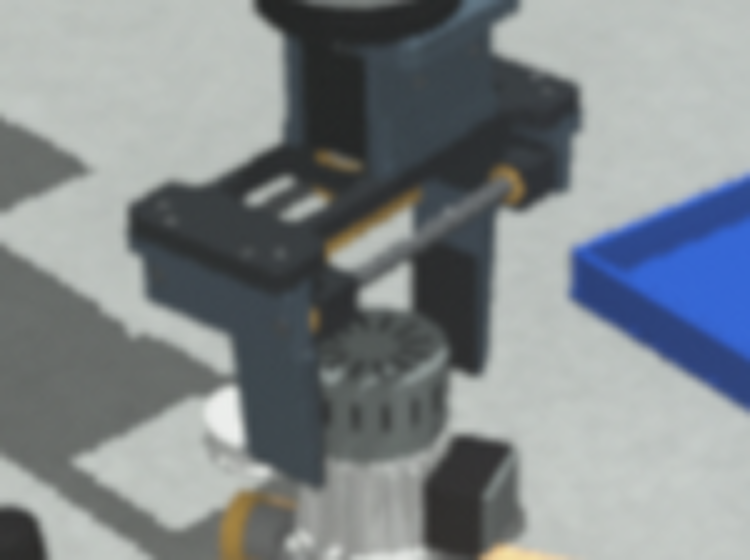

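jog_arm:
  deltas:
    - [[0, 0, 0, 0, 0.063], [0, 0, 0, 0, 0.063], [0, 0, 0, 0, 0.063], [0, 0, 0, 0, 0.063], [0, 0, 0, 0, 0.05], [0, 0, 0, 0, 0.05], [0, 0, 0, 0, 0.05], [0, 0, 0, 0, 0.05], [0, 0, 0, 0, 0.05]]
  grip_force: 6

```text
time_s: 3.83
ee_pos: [524.4, -39.4, 125.5]
ee_rot: [-179.8, -0.1, -0.1]
force: [-0.6, 4.7, 3.2]
gripper_width: 59.8
```

```bash
python3 - <<'E'
from h import *
did(0,0,0,0)
E
```

```text
t 3.83 cmd [524.1 -41.  125.    0. ] meas [524.4 -39.4 125.5] [-1.798e+02 -1.000e-01 -1.000e-01] F [-0.6  4.7  3.2] T [ 0.93  0.04 -0.09] w 59.8
```

jog_arm:
  deltas:
    - [[0, -0.002, 0, 0, 0.05], [0, -0.003, 0, 0, 0.05], [0, -0.003, 0, 0, 0.05], [0, -0.003, 0, 0, 0.05]]

```text
time_s: 4.17
ee_pos: [524.6, -38.5, 125.5]
ee_rot: [179.9, -0.1, 0.0]
force: [-0.2, -3.0, 4.2]
gripper_width: 59.3
```

```bash
python3 - <<'E'
from h import *
did(0,-.003,0,0)
E
```

```text
t 4.17 cmd [524.1 -38.  125.    0. ] meas [524.6 -38.5 125.5] [ 1.799e+02 -1.000e-01  0.000e+00] F [-0.2 -3.   4.2] T [-0.29  0.05  0.02] w 59.3
```

jog_arm:
  deltas:
    - [[0, 0.001, 0, 0, 0.05], [0, 0.001, 0, 0, 0.05], [0, 0.001, 0, 0, 0.05], [0, 0.001, -0.003, 0, 0.05], [0, 0.001, -0.008, 0, 0.05], [0, 0.001, -0.015, 0, 0.05], [0, 0.001, -0.025, 0, 0.05], [0, 0.001, -0.035, 0, 0.05], [0, 0.001, -0.045, 0, 0.05], [0, 0.001, -0.06, 0, 0.05], [0, 0.001, -0.075, 0, 0.05], [0, 0.001, -0.075, 0, 0.05]]
  grip_force: 20

```text
time_s: 5.17
ee_pos: [526.1, -39.3, 203.7]
ee_rot: [180.0, -0.4, -0.0]
force: [1.2, 0.4, -0.5]
gripper_width: 59.4
```

```bash
python3 - <<'E'
from h import *
did(0,.001,-.075,0)
im=env.grab_frame("scene");crop("scene",225,130,150,112,5,"s3.png",im)
to(534,255.5,200,76)
to(534,255.5,29,76)
E
```

```text
t 5.17 cmd [524.1 -39.  200.    0. ] meas [526.1 -39.3 203.7] [180.   -0.4  -0. ] F [ 1.2  0.4 -0.5] T [ 0.06 -0.06  0.02] w 59.4
delta m,deg [ 0.0099 -0.2945 -0.    ] -76.0
delta m,deg [ 0.0099 -0.2945  0.171 ] -76.0
```

View pics/s3.png

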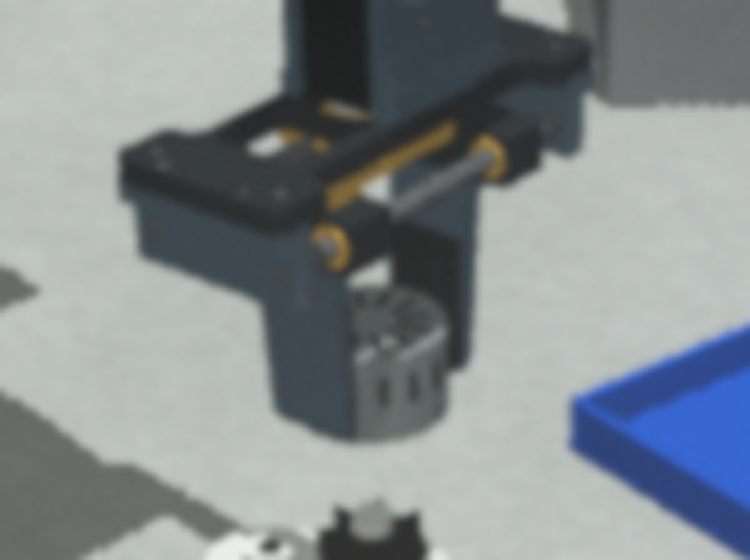

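jog_arm:
  deltas:
    - [[0.01, -0.2945, 0, -76, 0.05], [0.01, -0.2945, 0, -76, 0.05], [0.01, -0.2945, 0, -76, 0.05], [0.01, -0.2945, 0, -76, 0.05], [0.01, -0.2945, 0, -76, 0.05], [0.01, -0.2945, 0, -76, 0.05], [0.01, -0.2945, 0, -76, 0.05], [0.01, -0.2945, 0, -76, 0.05], [0.01, -0.2945, 0, -76, 0.05], [0.01, -0.2945, 0, -76, 0.05], [0.01, -0.2945, 0, -76, 0.05], [0.01, -0.2945, 0.0, -76, 0.05], [0.01, -0.2945, 0.03, -76, 0.05], [0.01, -0.2945, 0.06, -76, 0.05], [0.01, -0.2945, 0.09, -76, 0.05], [0.01, -0.2945, 0.12, -76, 0.05], [0.01, -0.2945, 0.145, -76, 0.05], [0.01, -0.2945, 0.145, -76, 0.05]]

```text
time_s: 6.72
ee_pos: [530.3, 253.4, 49.4]
ee_rot: [-179.5, 0.4, 75.9]
force: [-0.6, 0.1, -0.1]
gripper_width: 59.5
```

```bash
python3 - <<'E'
from h import *
did(.01,-.2945,.145,-76)
im=env.grab_frame("scene");crop("scene",310,120,160,120,5,"s4.png",im)
im=env.grab_frame("top");crop("top",280,230,100,75,8,"t4.png",im)
to(534,255.5,28,76)
E
```

```text
t 6.72 cmd [534.1 255.5  55.   76. ] meas [530.3 253.4  49.4] [-179.5    0.4   75.9] F [-0.6  0.1 -0.1] T [-0.11 -0.08  0.06] w 59.5
delta m,deg [ 0.     -0.0001  0.027 ] 0.0
```

View pics/s4.png

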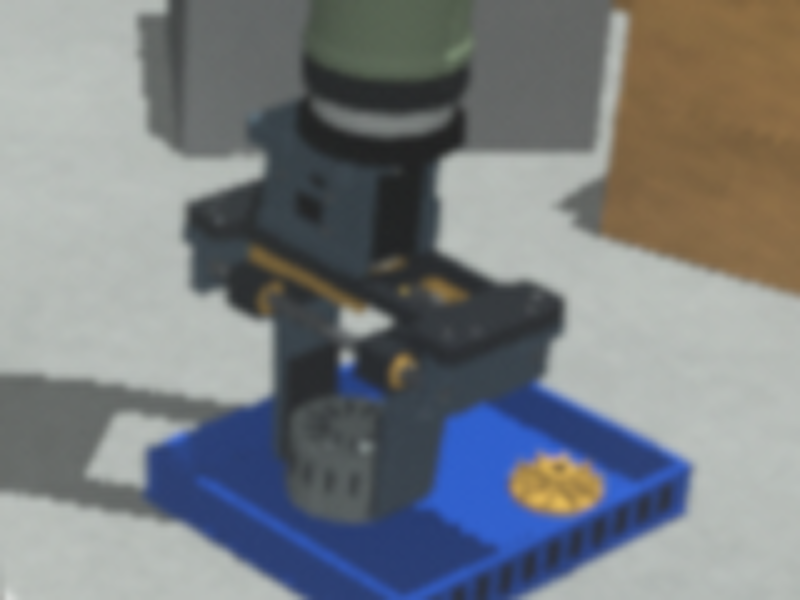

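View pics/t4.png

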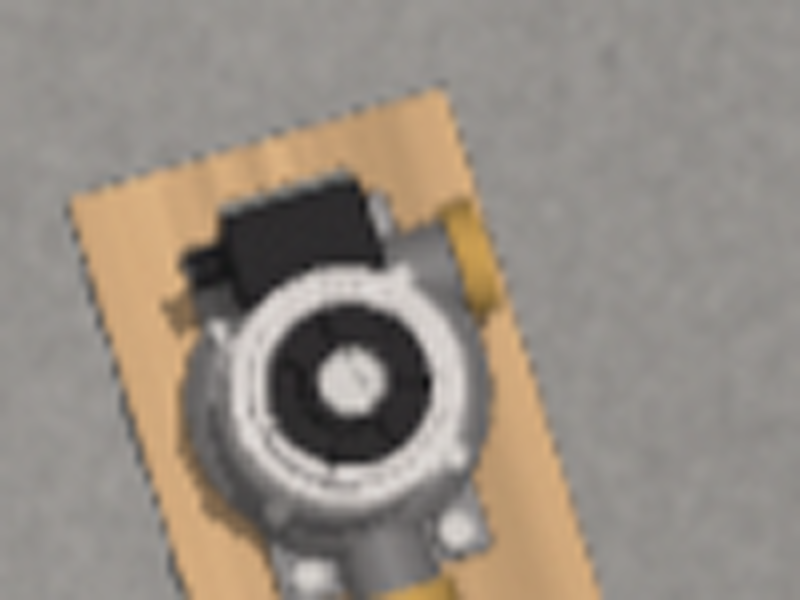

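jog_arm:
  deltas:
    - [[0, 0, 0.01, 0, 0.05], [0, 0, 0.018, 0, 0.05], [0, 0, 0.022, 0, 0.05], [0, 0, 0.025, 0, 0.05], [0, 0, 0.0265, 0, 0.05], [0, 0, 0.0265, 0, 0.05], [0, 0, 0.0265, 0, 0.05], [0, 0, 0.0265, 0, 0.05]]

```text
time_s: 7.48
ee_pos: [534.4, 255.5, 28.7]
ee_rot: [180.0, -0.0, 76.0]
force: [-0.5, 0.2, -0.4]
gripper_width: 59.4
```

```bash
python3 - <<'E'
from h import *
did(0,0,.0265,0)
im=cv2.imread("pics/t4.png")
im=env.grab_frame("top");cv2.imwrite("pics/top4.png",im[:,:,::-1])
c=im[262:292,308:340]
g=c.astype(float).mean(2)
g=im[270:285,316:331].astype(int).mean(2).round().astype(int)
print(g)
crop("top",312,266,24,22,32,"slot.png",im)
E
```

```text
t 7.48 cmd [534.1 255.5  28.5  76. ] meas [534.4 255.5  28.7] [180.  -0.  76.] F [-0.5  0.2 -0.4] T [-0.01  0.   -0.02] w 59.4
[[136  69  46  43  30  42  45  47  45  46  46  44  43  45 109]
 [ 70  46  46  47  35  38  44  45  46  46  46  42  40  46  46]
 [ 47  46  47  46  41  38  44  45  45  47  46  45  41  45  46]
 [ 47  46  47  46  48  44  95  98 124  82  70  52  45  48  46]
 [ 41  44  44  46  46 122 169 153 180 172 120  63  46  45  47]
 [ 32  36  46  44 120 180 202 190 201 204 181 121  64  46  45]
 [ 39  31  40  68 173 201 205 203 185 199 203 162  82  43  45]
 [ 46  31  43  79 189 204 205 205 191 172 198 172  88  40  38]
 [ 47  33  42  61 187 204 203 205 203 185 199 172  87  45  40]
 [ 46  32  37  44 147 196 203 204 205 202 178 129  66  45  45]
 [ 45  42  38  46  80 146 195 203 205 203 139  67  43  45  46]
 [ 47  42  35  38  43  73 134 148 145 143  87  47  44  46  46]
 [ 45  43  41  32  35  43  48  61  52  39  40  36  44  46  46]
 [ 46  46  46  42  40  34  44  38  39  42  42  31  41  45  46]
 [ 54  45  46  48  45  41  39  41  42  45  47  41  34  45  45]]
```

View pics/slot.png

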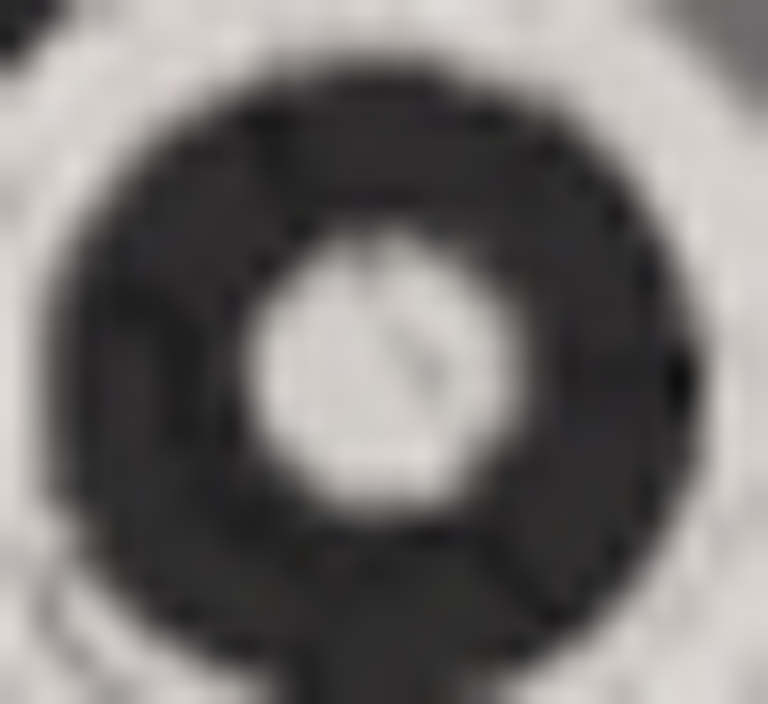

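jog_arm:
  deltas:
    - [[0, 0, 0.0012, 0, 0.05], [0, 0, 0.0012, 0, 0.05], [0, 0, 0.0012, 0, 0.062], [0, 0, 0.0012, 0, 0.07], [0, 0, 0.0012, 0, 0.085], [0, 0, 0.0012, 0, 0.085], [0, 0, 0.0012, 0, 0.085], [0, 0, -0.03, 0, 0.0912], [0, 0, -0.07, 0, 0.0912], [0, 0, -0.11, 0, 0.0912], [0, 0, -0.15, 0, 0.0912], [0, 0, -0.172, 0, 0.0912], [0, 0, -0.172, 0, 0.0912]]

```text
time_s: 8.62
ee_pos: [537.0, 256.7, 206.7]
ee_rot: [179.5, -0.4, 76.0]
force: [0.8, 0.4, 0.4]
gripper_width: 91.1
```

```bash
python3 - <<'E'
from h import *
did(0,0,-.172,0)
im=env.grab_frame("scene");cv2.imwrite("pics/scene5.png",im[:,:,::-1]);crop("scene",330,180,130,80,6,"s5.png",im)
crop("scene",275,215,50,40,16,"s5b.png",im)
E
```

```text
t 8.62 cmd [534.1 255.5 200.5  76. ] meas [537.  256.7 206.7] [179.5  -0.4  76. ] F [0.8 0.4 0.4] T [-0.03 -0.08  0.05] w 91.1
```

View pics/s5.png

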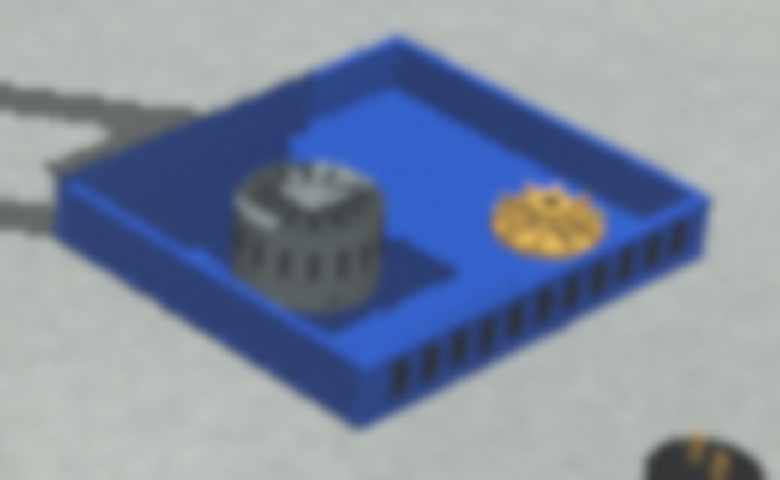

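View pics/s5b.png

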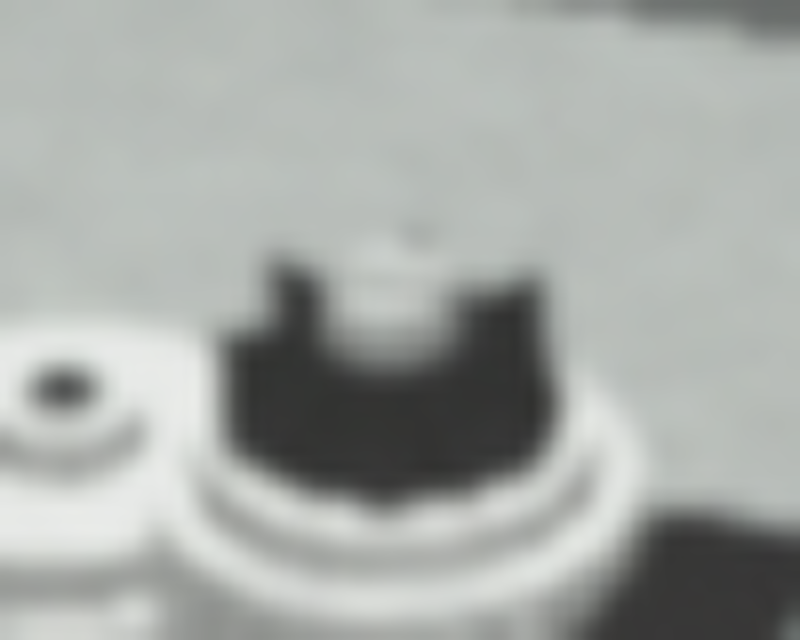

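```bash
python3 - <<'E'
from h import *
sc=cv2.imread("pics/scene5.png");
print(sc[226:240,290:310].mean(2).round().astype(int))
C=np.array([524.,-38.9,130])
print("centre scene",proj("scene",C),"top",proj("top",C))
for a in range(0,360,30):
    r=np.radians(a);P=C+[8*np.cos(r),8*np.sin(r),0];print(a,proj("scene",P),proj("top",P))
E
```

```text
[[189 189 189 188 187 187 188 189 189 188 186 184 184 184 185 185 184 184
  185 185]
 [188 187 187 186 186 187 187 187 188 187 186 183 184 185 186 187 187 186
  185 185]
 [187 186 185 186 186 186 186 186 186 185 182 181 182 185 187 188 188 188
  185 183]
 [187 185 183 184 186 186 187 188 190 187 176 174 180 185 186 187 187 186
  183 182]
 [185 176 168 173 180 185 189 195 199 198 187 181 186 187 187 187 186 183
  181 182]
 [181 158 133 137 157 175 187 196 200 201 199 196 193 186 182 183 179 170
  169 178]
 [179 147 101  85 111 152 178 188 189 190 191 188 182 168 159 156 148 130
  134 166]
 [179 147  96  64  82 136 176 193 195 194 192 183 164 136 114 104  91  79
  102 155]
 [169 140  93  61  75 128 168 187 194 193 188 176 152 114  80  64  56  58
   91 150]
 [132 107  76  57  72 115 145 160 168 167 160 153 136 104  70  55  51  55
   87 147]
 [ 78  66  56  52  65  96 120 136 145 144 139 130 114  86  62  54  52  53
   82 140]
 [ 57  52  51  52  55  71  90 107 116 117 113 101  84  67  55  51  51  52
   74 130]
 [ 56  51  52  51  52  55  62  70  76  76  74  66  60  54  51  51  51  52
   65 118]
 [ 56  51  52  52  52  51  51  54  55  55  53  53  53  51  51  51  50  51
   56 102]]
centre scene [299.8 232.7] top [325.6 276.9]
0 [302.9 234.1] [325.6 273. ]
30 [303.8 233. ] [323.6 273.5]
60 [303.6 231.9] [322.2 274.9]
90 [302.4 231. ] [321.6 276.9]
120 [300.5 230.5] [322.1 278.8]
150 [298.4 230.7] [323.6 280.3]
180 [296.6 231.4] [325.5 280.9]
210 [295.7 232.4] [327.5 280.4]
240 [295.9 233.6] [329.  278.9]
270 [297.1 234.5] [329.5 277. ]
300 [299.1 234.9] [329. 275.]
330 [301.2 234.8] [327.6 273.5]
```

```bash
python3 - <<'E'
from h import *
to(502.7,-213.8,190.5,88)
E
```

```text
delta m,deg [-0.4629  0.0831  0.01  ] -12.0
```

jog_arm:
  deltas:
    - [[-0.463, 0.083, 0.01, -12, 0.0912], [-0.463, 0.083, 0.01, -12, 0.0912], [-0.463, 0.083, 0.01, -12, 0.0912], [-0.463, 0.083, 0.01, -12, 0.0912], [-0.463, 0.083, 0.01, -12, 0.0912], [-0.463, 0.083, 0.01, -12, 0.0912], [-0.463, 0.083, 0.01, -12, 0.0912], [-0.463, 0.083, 0.01, -12, 0.0912], [-0.463, 0.083, 0.01, -12, 0.0912], [-0.463, 0.083, 0.01, -12, 0.0912], [-0.463, 0.083, 0.01, -12, 0.0912], [-0.463, 0.083, 0.01, -12, 0.0912], [-0.463, 0.083, 0.01, -12, 0.0912], [-0.463, 0.083, 0.01, -12, 0.0912], [-0.463, 0.083, 0.01, -12, 0.0912], [-0.463, 0.083, 0.01, -12, 0.0912]]

```text
time_s: 10.0
ee_pos: [502.6, -212.2, 190.0]
ee_rot: [-179.9, -0.0, 88.1]
force: [0.1, -0.3, 0.1]
gripper_width: 91.1
```

```bash
python3 - <<'E'
from h import *
did(-.463,.083,.01,-12)
im=env.grab_frame("scene");crop("scene",140,160,160,120,5,"s6.png",im)
to(502.7,-213.8,108,88)
E
```

```text
t 10.0 cmd [ 502.6 -213.8  190.5   88. ] meas [ 502.6 -212.2  190. ] [-179.9   -0.    88.1] F [ 0.1 -0.3  0.1] T [-0.03 -0.07  0.03] w 91.1
delta m,deg [0.0001 0.0001 0.0825] 0.0
```

View pics/s6.png

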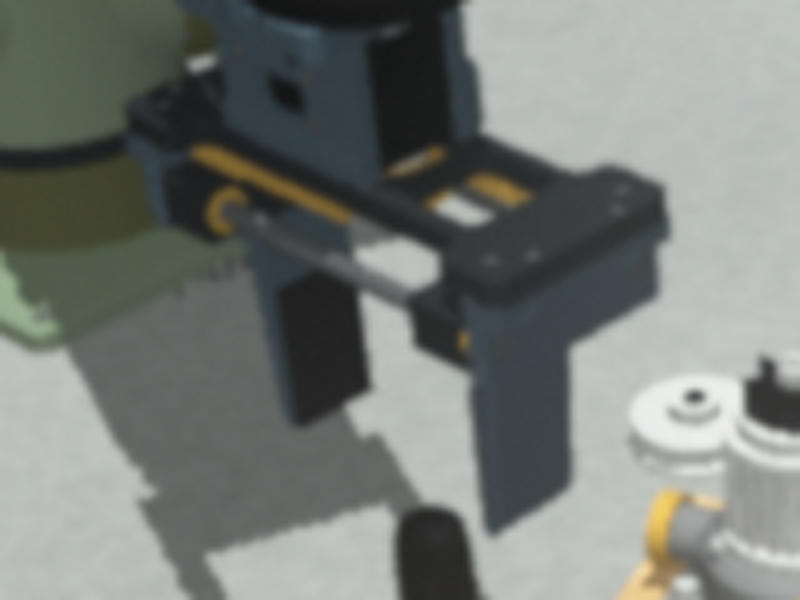

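jog_arm:
  deltas:
    - [[0, 0, 0.03, 0, 0.0912], [0, 0, 0.06, 0, 0.0912], [0, 0, 0.0825, 0, 0.0912], [0, 0, 0.0825, 0, 0.06], [0, 0, 0.0825, 0, 0.045], [0, 0, 0.0825, 0, 0.035], [0, 0, 0.0825, 0, 0.031], [0, 0, 0.0825, 0, 0.028], [0, 0, 0.0825, 0, 0.015], [0, 0, 0.0825, 0, 0.015], [0, 0, 0.0825, 0, 0.015], [0, 0, 0.0825, 0, 0.015]]
  grip_force: 6

```text
time_s: 11.05
ee_pos: [502.7, -214.0, 108.2]
ee_rot: [180.0, 0.0, 88.0]
force: [0.3, 0.7, -0.4]
gripper_width: 34.1
```

```bash
python3 - <<'E'
from h import *
did(0,0,.0825,0)
im=env.grab_frame("scene");crop("scene",140,190,160,120,5,"s7.png",im)
E
```

```text
t 11.05 cmd [ 502.6 -213.8  108.    88. ] meas [ 502.7 -214.   108.2] [180.   0.  88.] F [ 0.3  0.7 -0.4] T [-0.02 -0.1   0.01] w 34.1
```

View pics/s7.png

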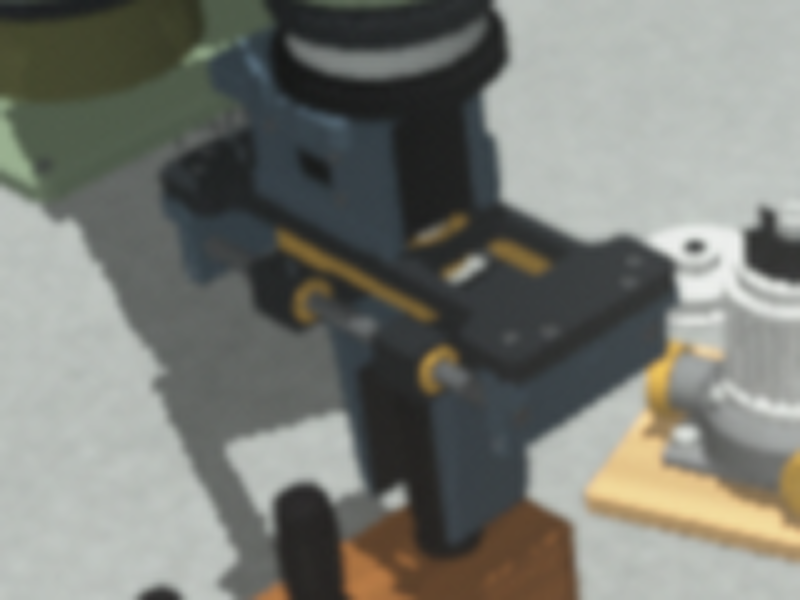

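jog_arm:
  deltas:
    - [[0, 0, 0, 0, 0.015], [0, 0, 0, 0, 0.015], [0, 0, 0, 0, 0.015], [0, 0, 0, 0, 0.015], [0, 0, 0, 0, 0.015]]
  grip_force: 15

```text
time_s: 11.52
ee_pos: [502.5, -213.9, 108.0]
ee_rot: [-180.0, 0.0, 88.0]
force: [-0.6, -0.2, 0.9]
gripper_width: 26.6
```

```bash
python3 - <<'E'
from h import *
did(0,0,0,0)
E
```

```text
t 11.52 cmd [ 502.6 -213.8  108.    88. ] meas [ 502.5 -213.9  108. ] [-180.    0.   88.] F [-0.6 -0.2  0.9] T [-0.07  0.08 -0.01] w 26.6
```

Gripped. Firm up and lift straight.

jog_arm:
  deltas:
    - [[0, 0, 0, 0, 0.015], [0, 0, -0.01, 0, 0.015], [0, 0, -0.03, 0, 0.015], [0, 0, -0.06, 0, 0.015], [0, 0, -0.09, 0, 0.015], [0, 0, -0.12, 0, 0.015], [0, 0, -0.15, 0, 0.015], [0, 0, -0.152, 0, 0.015], [0, 0, -0.152, 0, 0.015], [0, 0, -0.152, 0, 0.015]]
  grip_force: 40

```text
time_s: 12.35
ee_pos: [502.2, -213.7, 259.5]
ee_rot: [-180.0, -0.0, 88.0]
force: [-0.3, -0.7, -1.6]
gripper_width: 26.6
```

```bash
python3 - <<'E'
from h import *
did(0,0,-.152,0)
im=env.grab_frame("scene");cv2.imwrite("pics/scene8.png",im[:,:,::-1]);crop("scene",180,180,90,70,8,"s8.png",im)
print(proj("scene",[502.6,-213.8,162]))
to(524,-39,265,88)
E
```

```text
t 12.35 cmd [ 502.6 -213.8  260.    88. ] meas [ 502.2 -213.7  259.5] [-180.   -0.   88.] F [-0.3 -0.7 -1.6] T [-0.04 -0.11  0.02] w 26.6
[225.1 256.7]
delta m,deg [ 0.1755  0.0153 -0.005 ] 0.0
```

View pics/s8.png

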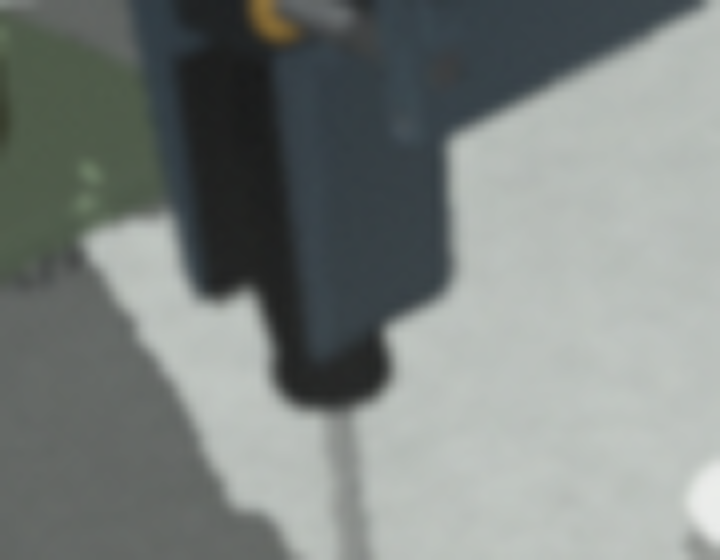

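```bash
python3 - <<'E'
from h import *
im=cv2.imread("pics/scene8.png")[:,:,::-1];crop("scene",200,220,50,55,12,"s8b.png",im)
E
```

```text
(no output)
```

View pics/s8b.png

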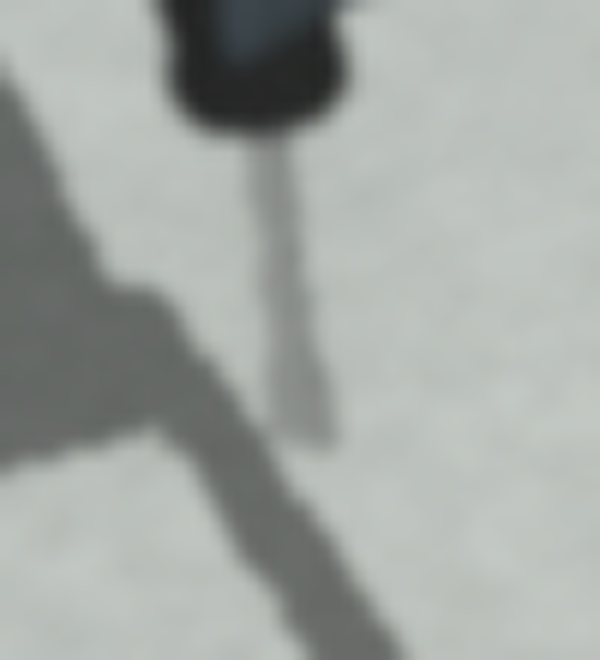

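```bash
python3 - <<'E'
from h import *
to(524,-39,240,117)
E
```

```text
delta m,deg [0.1755 0.0153 0.02  ] -29.0
```

jog_arm:
  deltas:
    - [[0.1755, 0.0153, 0, -29, 0.015], [0.1755, 0.0153, 0, -29, 0.015], [0.1755, 0.0153, 0, -29, 0.015], [0.1755, 0.0153, 0, -29, 0.015], [0.1755, 0.0153, 0, -29, 0.015], [0.1755, 0.0153, 0, -29, 0.015], [0.1755, 0.0153, 0.01, -29, 0.015], [0.1755, 0.0153, 0.02, -29, 0.015], [0.1755, 0.0153, 0.02, -29, 0.015], [0.1755, 0.0153, 0.02, -29, 0.015], [0.1755, 0.0153, 0.02, -29, 0.015], [0.1755, 0.0153, 0.02, -29, 0.015]]

```text
time_s: 13.4
ee_pos: [524.2, -39.8, 240.1]
ee_rot: [180.0, 0.0, 116.9]
force: [1.2, 1.4, -0.1]
gripper_width: 26.7
```

```bash
python3 - <<'E'
from h import *
did(.1755,.0153,.02,-29)
im=env.grab_frame("scene");cv2.imwrite("pics/scene9.png",im[:,:,::-1]);crop("scene",275,185,50,55,12,"s9.png",im)
im=env.grab_frame("top");cv2.imwrite("pics/top9.png",im[:,:,::-1])
p=env.state()["ee_pos"];print(proj("scene",[p[0],p[1],p[2]-98]),proj("scene",[p[0],p[1],p[2]-38]))
E
```

```text
t 13.4 cmd [524. -39. 240. 117.] meas [524.2 -39.8 240.1] [180.    0.  116.9] F [ 1.2  1.4 -0.1] T [ 0.   -0.09 -0.06] w 26.7
[299.6 227.6] [298.8 200.6]
```

View pics/s9.png

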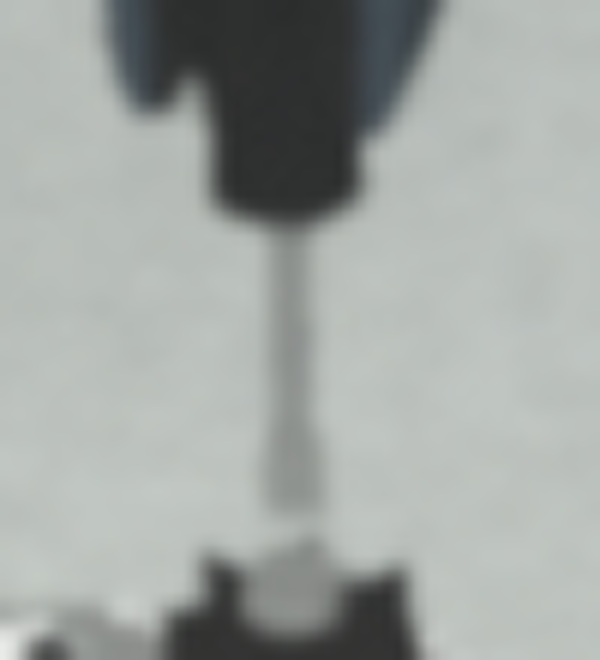

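jog_arm:
  deltas:
    - [[0, 0, 0.008, 0, 0.015], [0, 0, 0.011, 0, 0.015], [0, 0, 0.013, 0, 0.015], [0, 0, 0.015, 0, 0.015], [0, 0, 0.0155, 0, 0.015], [0, 0, 0.0155, 0, 0.015]]

```text
time_s: 14.0
ee_pos: [523.9, -38.9, 224.2]
ee_rot: [-180.0, -0.0, 117.0]
force: [0.2, -0.4, -1.0]
gripper_width: 26.7
```

```bash
python3 - <<'E'
from h import *
did(0,0,.0155,0)
im=env.grab_frame("scene");crop("scene",275,185,50,55,12,"s10.png",im)
E
```

```text
t 14.0 cmd [524.  -39.  224.5 117. ] meas [523.9 -38.9 224.2] [-180.   -0.  117.] F [ 0.2 -0.4 -1. ] T [ 0.12 -0.06 -0.01] w 26.7
```

View pics/s10.png

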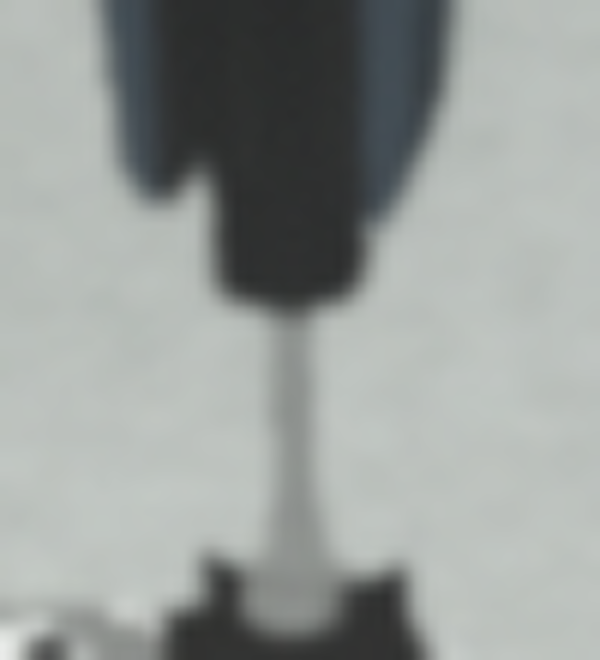

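jog_arm:
  deltas:
    - [[0, 0, 0.001, 0, 0.015], [0, 0, 0.001, 0, 0.015], [0, 0, 0.001, 6, 0.015], [0, 0, 0.001, 12, 0.015], [0, 0, 0.001, 18, 0.015], [0, 0, 0.001, 24, 0.015], [0, 0, 0.001, 30, 0.015], [0, 0, 0.001, 36, 0.015], [0, 0, 0.001, 42, 0.015], [0, 0, 0.001, 48, 0.015], [0, 0, 0.001, 48, 0.015]]
  grip_force: 55

```text
time_s: 14.97
ee_pos: [524.2, -38.5, 223.6]
ee_rot: [180.0, -0.1, 68.9]
force: [-1.1, 2.2, 0.3]
gripper_width: 26.3
```

```bash
python3 - <<'E'
from h import *
did(0,0,.001,48)
im=env.grab_frame("scene");crop("scene",265,185,60,55,12,"s11.png",im)
E
```

```text
t 14.97 cmd [524.  -39.  223.5  69. ] meas [524.2 -38.5 223.6] [ 1.80e+02 -1.00e-01  6.89e+01] F [-1.1  2.2  0.3] T [ 0.5  -0.07  0.07] w 26.3
```

View pics/s11.png

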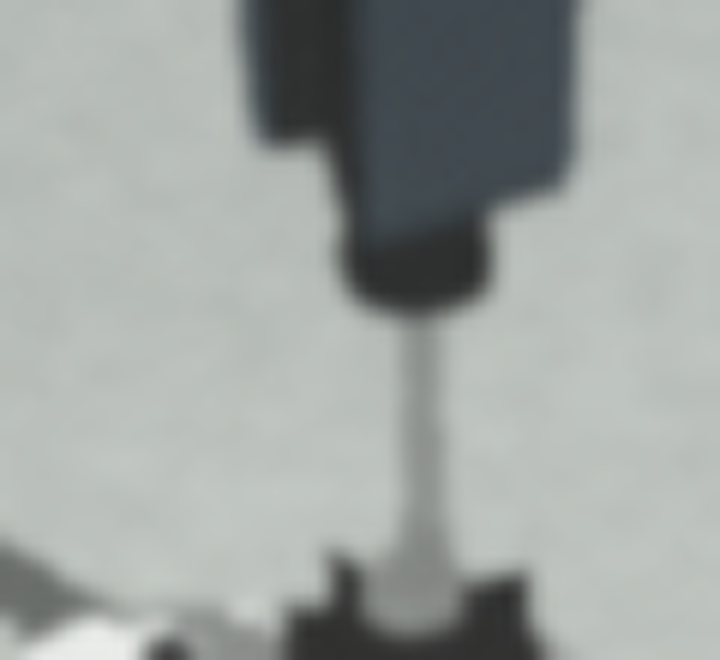

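jog_arm:
  deltas:
    - [[0, 0, 0, 6, 0.015], [0, 0, 0, 12, 0.015], [0, 0, 0, 18, 0.015], [0, 0, 0, 24, 0.015], [0, 0, 0, 30, 0.015], [0, 0, 0, 36, 0.015], [0, 0, 0, 42, 0.015], [0, 0, 0, 48, 0.015], [0, 0, 0, 54, 0.015], [0, 0, 0, 60, 0.015], [0, 0, 0, 66, 0.015], [0, 0, 0, 72, 0.015], [0, 0, 0, 78, 0.015], [0, 0, 0, 83, 0.015], [0, 0, 0, 83, 0.015], [0, 0, 0, 83, 0.015], [0, 0, 0, 83, 0.015]]

```text
time_s: 16.43
ee_pos: [523.7, -40.0, 223.5]
ee_rot: [179.9, 0.0, -13.8]
force: [-2.5, -3.5, 1.4]
gripper_width: 26.1
```

```bash
python3 - <<'E'
from h import *
did(0,0,0,83)
im=env.grab_frame("scene");cv2.imwrite("pics/scene12.png",im[:,:,::-1]);crop("scene",265,185,60,55,12,"s12.png",im)
E
```

```text
t 16.43 cmd [524.  -39.  223.5 -14. ] meas [523.7 -40.  223.5] [179.9   0.  -13.8] F [-2.5 -3.5  1.4] T [-0.89  0.6   0.11] w 26.1
```

View pics/s12.png

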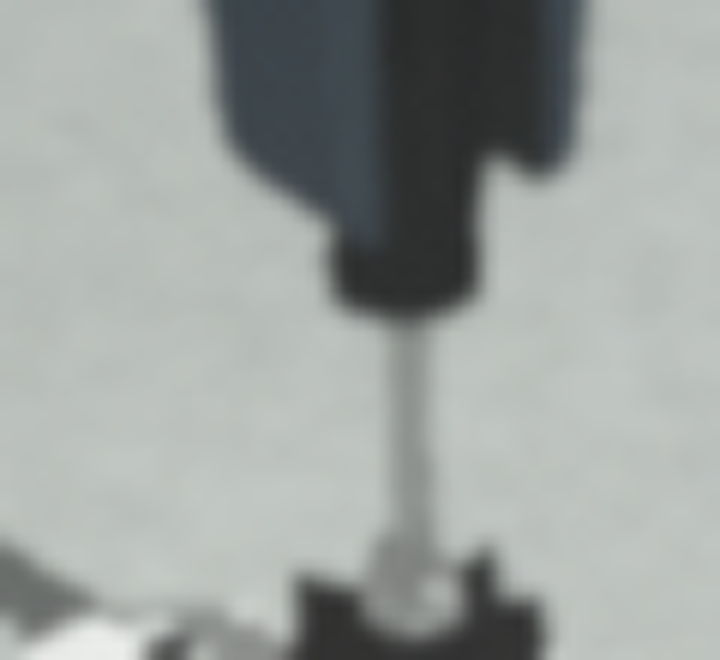

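```bash
python3 - <<'E'
from h import *
im=cv2.imread("pics/scene12.png");crop("scene",285,215,28,28,24,"s12b.png",im[:,:,::-1])
print(im[224:240,288:308].mean(2).round().astype(int))
E
```

```text
[[193 193 193 193 192 191 191 191 187 167 149 143 150 173 188 191 190 188
  189 189]
 [196 195 195 194 194 193 192 192 187 168 150 144 150 172 186 191 190 189
  189 188]
 [196 195 195 195 194 193 193 193 189 170 151 145 152 173 186 190 191 190
  190 190]
 [194 194 193 193 193 192 192 192 188 171 152 143 150 172 186 190 192 193
  193 193]
 [194 193 192 191 190 192 192 191 184 166 150 141 145 169 185 191 192 192
  193 193]
 [193 193 193 192 192 192 192 186 170 151 143 138 141 166 184 190 186 182
  185 190]
 [191 192 193 193 192 194 191 179 152 135 133 132 137 159 178 181 167 154
  170 187]
 [190 188 187 188 190 193 190 172 145 131 131 129 132 143 157 152 126 112
  149 182]
 [186 170 159 164 172 181 181 161 139 131 130 129 133 140 137 111  79  80
  131 173]
 [184 145 109 113 127 141 148 144 137 133 129 133 149 159 148 107  65  71
  121 163]
 [183 136  81  66  71  81  97 123 136 136 132 136 157 169 160 116  68  66
  103 135]
 [184 137  79  53  51  52  70 111 135 140 136 137 148 158 151 113  68  58
   71  85]
 [187 140  79  52  50  50  62  94 119 132 136 144 147 143 130  97  64  53
   54  55]
 [180 136  76  51  49  50  53  68  88 106 119 131 129 112  93  71  56  52
   51  51]
 [151 114  66  51  50  49  50  51  60  71  78  84  80  70  62  54  51  51
   52  52]
 [121  85  57  50  49  50  50  49  51  53  55  55  54  52  51  50  51  52
   52  52]]
```

View pics/s12b.png

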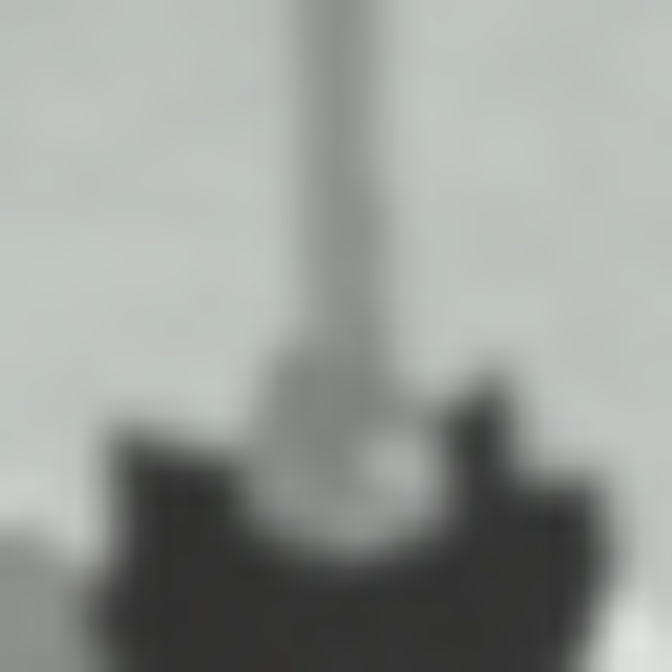

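jog_arm:
  deltas:
    - [[0, 0, 0, -5, 0.015], [0, 0, 0, -10, 0.015], [0, 0, -0.003, -10, 0.015], [0, 0, -0.008, -10, 0.015], [0, 0, -0.02, -10, 0.015], [0, 0, -0.037, -10, 0.015], [0, 0, -0.037, -10, 0.015]]

```text
time_s: 17.07
ee_pos: [526.6, -38.3, 264.2]
ee_rot: [-179.9, -0.5, -4.1]
force: [0.3, 0.7, 0.3]
gripper_width: 26.3
```

```bash
python3 - <<'E'
from h import *
did(0,0,-.037,-10)
to(502.6,-213.8,260.5,88)
E
```

```text
t 17.07 cmd [524.  -39.  260.5  -4. ] meas [526.6 -38.3 264.2] [-179.9   -0.5   -4.1] F [0.3 0.7 0.3] T [ 0.09 -0.06  0.02] w 26.3
delta m,deg [-0.0092  0.1759 -0.    ] -92.0
```

jog_arm:
  deltas:
    - [[-0.0092, 0.176, 0, -92, 0.015], [-0.0092, 0.176, 0, -92, 0.015], [-0.0092, 0.176, 0, -92, 0.015], [-0.0092, 0.176, 0, -92, 0.015], [-0.0092, 0.176, 0, -92, 0.015], [-0.0092, 0.176, 0, -92, 0.015], [-0.0092, 0.176, 0, -92, 0.015], [-0.0092, 0.176, 0, -92, 0.015], [-0.0092, 0.176, 0, -92, 0.015], [-0.0092, 0.176, 0, -92, 0.015], [-0.0092, 0.176, 0, -92, 0.015], [-0.0092, 0.176, 0, -92, 0.015], [-0.0092, 0.176, 0, -92, 0.015], [-0.0092, 0.176, 0, -92, 0.015], [-0.0092, 0.176, 0, -92, 0.015], [-0.0092, 0.176, 0, -92, 0.015]]

```text
time_s: 18.4
ee_pos: [503.0, -213.6, 260.3]
ee_rot: [179.9, -0.0, 87.9]
force: [-0.2, 0.1, -0.2]
gripper_width: 26.2
```

```bash
python3 - <<'E'
from h import *
did(-.0092,.176,0,-92)
im=env.grab_frame("top");cv2.imwrite("pics/top13.png",im[:,:,::-1])
a=cv2.imread("pics/top4.png")[:,:,::-1][255:299,302:346];b=im[255:299,302:346]
cv2.imwrite("pics/cmp.png",cv2.resize(np.hstack([a,b])[:,:,::-1],None,fx=9,fy=9,interpolation=cv2.INTER_CUBIC))
print(im[270:285,316:331].mean(2).round().astype(int))
crop("scene",190,210,70,70,9,"s13.png")
E
```

```text
t 18.4 cmd [ 502.6 -213.9  260.5   88. ] meas [ 503.  -213.6  260.3] [179.9  -0.   87.9] F [-0.2  0.1 -0.2] T [-0.01 -0.06 -0.03] w 26.2
[[140  68  47  46  48  48  48  48  38  44  46  46  47  54 114]
 [ 72  37  39  44  48  48  48  46  37  46  48  48  48  48  46]
 [ 49  43  34  41  41  47  48  49  46  46  47  48  48  48  49]
 [ 48  48  35  35  43  47  93 100 130  90  54  49  48  47  46]
 [ 46  47  43  41  46 123 173 181 192 154 109  62  43  46  45]
 [ 47  48  45  47 132 185 206 210 192 194 183 107  52  38  43]
 [ 49  40  40  71 182 207 194 179 192 208 209 140  67  43  45]
 [ 47  40  43  67 194 191 196 190 205 210 210 167  84  47  48]
 [ 37  35  40  49 170 193 207 209 209 209 210 178  90  46  46]
 [ 42  33  39  45 134 199 209 208 210 209 210 150  71  46  48]
 [ 47  43  32  44  88 153 187 207 208 200 164  94  42  42  48]
 [ 48  48  33  37  46  82 117 146 147 135  85  47  42  35  35]
 [ 46  47  43  39  39  43  45  57  52  44  44  41  44  43  41]
 [ 49  48  48  41  40  37  37  37  40  40  44  45  48  47  47]
 [ 54  48  45  45  48  42  42  41  31  41  49  46  48  47  47]]
```

View pics/cmp.png

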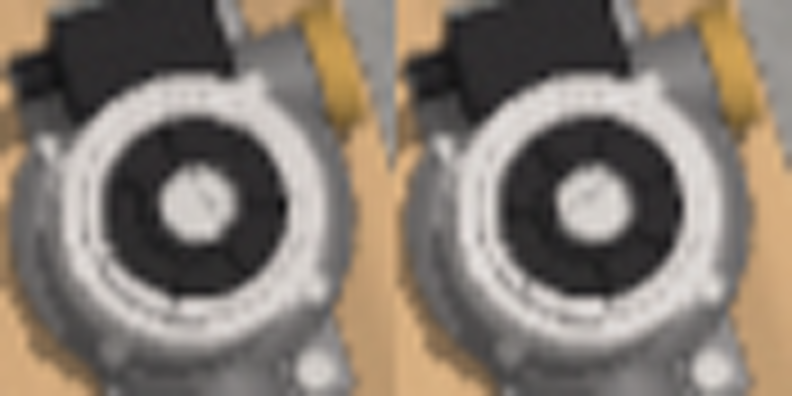

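View pics/s13.png

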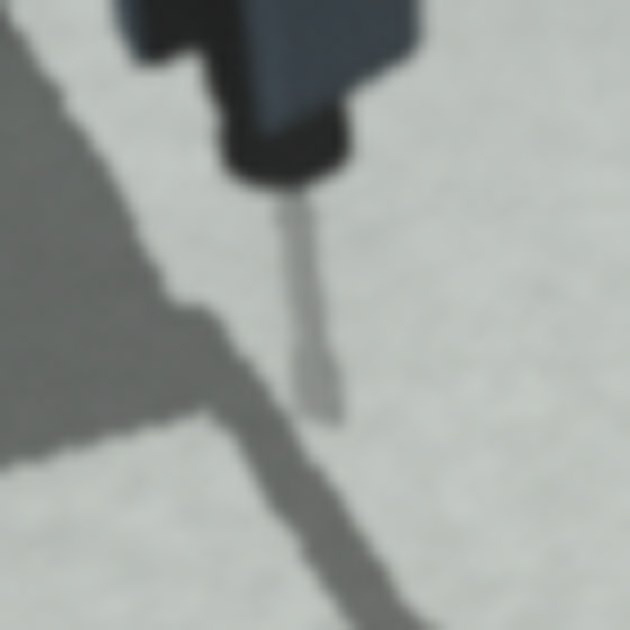

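```bash
python3 - <<'E'
from h import *
for n in("top4","top13"):
    g=cv2.imread(f"pics/{n}.png").astype(float).mean(2)
    for R_ in(2.6,3.0,3.3):
        cu,cv_=323.45,277.15
        v,u=np.mgrid[265:290,310:336]
        m=np.hypot(u-cu,v-cv_)<R_
        top=np.percentile(g[v,u][m],85)
        w=np.clip(top-4-g[v,u],0,None)*m
        X=-(v-cv_);Y=-(u-cu)   # world-ish
        mx,my=(w*X).sum()/w.sum(),(w*Y).sum()/w.sum()
        C=np.cov(np.vstack([X[m],Y[m]]),aweights=w[m])
        e,V=np.linalg.eigh(C);a=np.degrees(np.arctan2(V[1,1],V[0,1]))
        print(n,R_,"off",round(mx,2),round(my,2),"angle",round(a%180,1),"ratio",(e[1]/e[0]).round(1))
E
```

```text
top4 2.6 off 0.41 -1.03 angle 38.4 ratio 9.7
top4 3.0 off 0.39 -1.06 angle 39.2 ratio 10.1
top4 3.3 off 1.12 -0.33 angle 31.7 ratio 3.5
top13 2.6 off 0.72 0.85 angle 125.5 ratio 8.4
top13 3.0 off 0.84 0.64 angle 124.0 ratio 11.7
top13 3.3 off 0.87 0.78 angle 160.2 ratio 2.7
```

jog_arm:
  deltas:
    - [[0, 0, 0.03, 0, 0.015], [0, 0, 0.06, 0, 0.015], [0, 0, 0.085, 0, 0.015], [0, 0, 0.105, 0, 0.015], [0, 0, 0.12, 0, 0.015], [0, 0, 0.135, 0, 0.015], [0, 0, 0.145, 0, 0.015], [0, 0, 0.149, 0, 0.015], [0, 0, 0.151, 0, 0.015], [0, 0, 0.152, 0, 0.015], [0, 0, 0.152, 0, 0.015], [0, 0, 0.152, 0, 0.015]]

```text
time_s: 19.5
ee_pos: [503.2, -214.2, 109.3]
ee_rot: [179.9, 0.0, 88.0]
force: [-0.6, -0.0, -0.5]
gripper_width: 26.2
```

```bash
python3 - <<'E'
from h import *
did(0,0,.152,0)
crop("scene",180,220,80,80,8,"s14.png")
E
```

```text
t 19.5 cmd [ 502.6 -213.9  108.5   88. ] meas [ 503.2 -214.2  109.3] [179.9   0.   88. ] F [-0.6 -0.  -0.5] T [-0.03 -0.11 -0.02] w 26.2
```

View pics/s14.png

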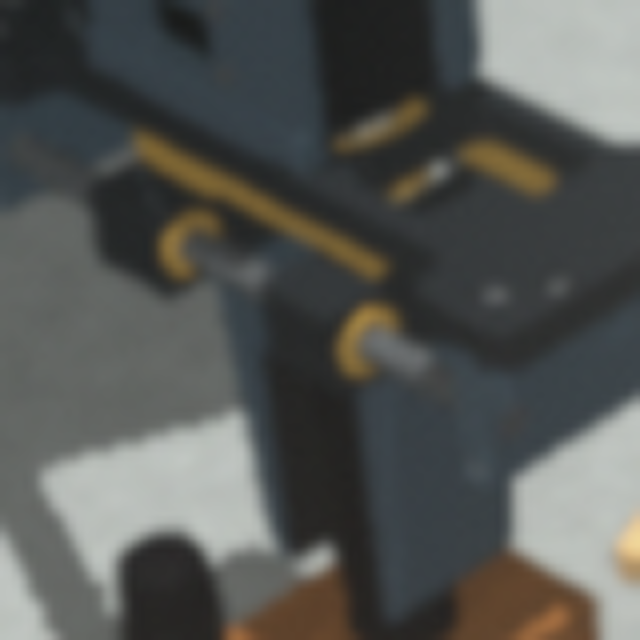

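jog_arm:
  deltas:
    - [[0, 0, 0.001, 0, 0.015], [0, 0, 0.001, 0, 0.015], [0, 0, 0.001, 0, 0.015], [0, 0, 0.001, 0, 0.015]]
  grip_force: 15

```text
time_s: 19.88
ee_pos: [503.0, -214.2, 108.0]
ee_rot: [179.9, 0.0, 88.0]
force: [0.4, 0.4, 2.5]
gripper_width: 26.9
```

```bash
python3 - <<'E'
from h import *
did(0,0,.001,0)
E
```

```text
t 19.88 cmd [ 502.6 -213.9  107.5   88. ] meas [ 503.  -214.2  108. ] [179.9   0.   88. ] F [0.4 0.4 2.5] T [-0.   -0.11  0.06] w 26.9
```

Touching the block. Release, then rise.

jog_arm:
  deltas:
    - [[0, 0, 0, 0, 0.03], [0, 0, 0, 0, 0.04], [0, 0, 0, 0, 0.06], [0, 0, 0, 0, 0.08], [0, 0, 0, 0, 0.085], [0, 0, 0, 0, 0.085], [0, 0, 0, 0, 0.085], [0, 0, -0.03, 0, 0.085], [0, 0, -0.06, 0, 0.085], [0, 0, -0.1, 0, 0.085], [0, 0, -0.14, 0, 0.085], [0, 0, -0.2, 0, 0.085], [0, 0, -0.2, 0, 0.085], [0, 0, -0.2, 0, 0.085]]

```text
time_s: 21.05
ee_pos: [504.6, -214.8, 313.2]
ee_rot: [179.4, 0.2, 88.0]
force: [0.9, 0.3, 0.1]
gripper_width: 85.3
```

```bash
python3 - <<'E'
from h import *
did(0,0,-.2,0)
im=env.grab_frame("scene");cv2.imwrite("pics/scene15.png",im[:,:,::-1]);crop("scene",140,190,330,200,2.4,"s15.png",im)
E
```

```text
t 21.05 cmd [ 502.6 -213.9  307.5   88. ] meas [ 504.6 -214.8  313.2] [179.4   0.2  88. ] F [0.9 0.3 0.1] T [-0.03 -0.09  0.06] w 85.3
```

View pics/s15.png

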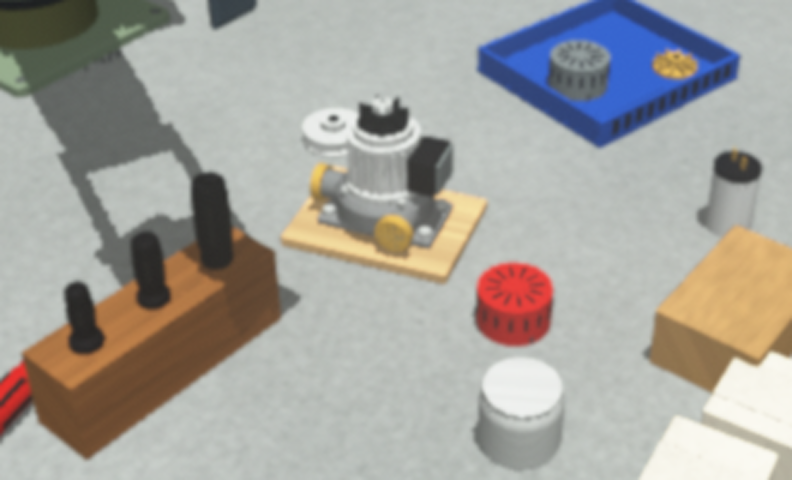

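```bash
python3 - <<'E'
from h import *
for n in("top4","top9","top13"):
    im=cv2.imread(f"pics/{n}.png")[:,:,::-1]; crop("",380,265,105,130,4,f"r_{n}.png",im)
im=env.grab_frame("top"); crop("",380,265,105,130,4,"r_now.png",im)
ims=[cv2.imread(f"pics/r_{n}.png") for n in("top4","top13","now")]
cv2.imwrite("pics/rcmp.png",cv2.resize(np.hstack(ims),(800,330)))
crop("",280,230,100,75,8,"t_end.png",im)
E
```

```text
(no output)
```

View pics/rcmp.png

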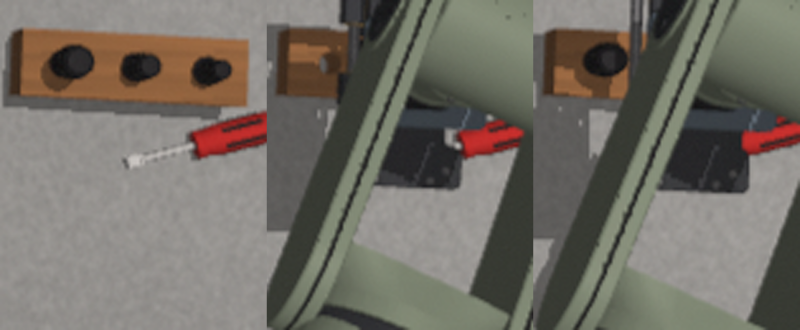

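View pics/scene15.png

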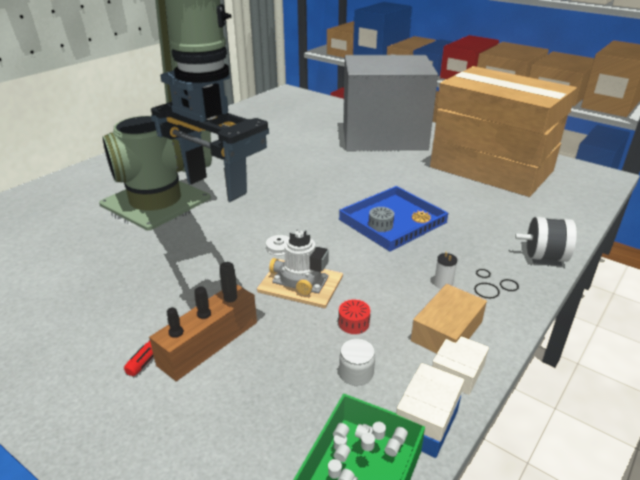

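View pics/scene8.png

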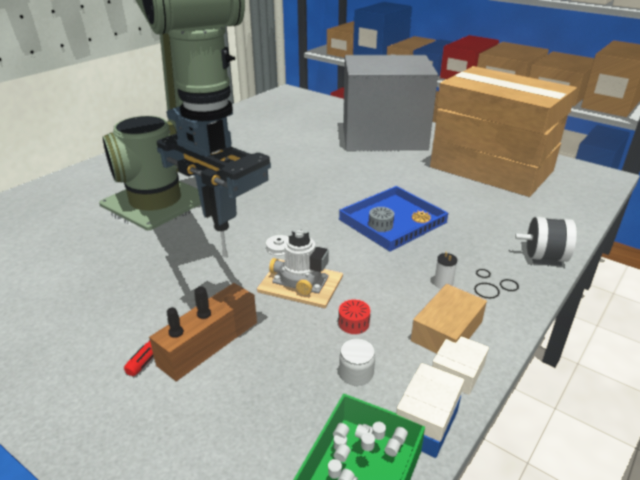

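View pics/scene5.png

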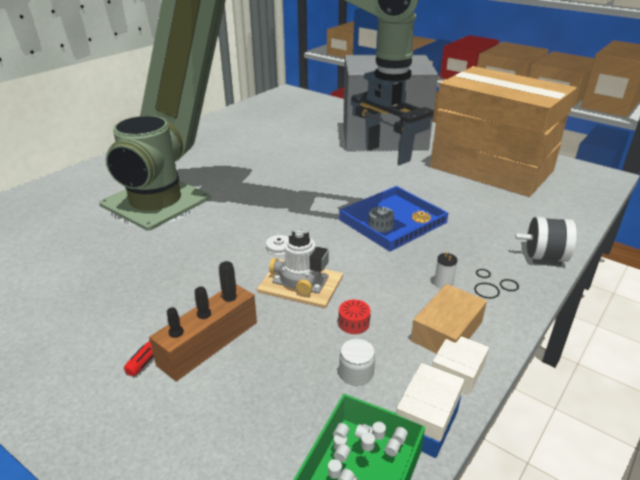

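jog_arm:
  deltas:
    - [[0, 0, 0, 0, 0.085], [0, 0, 0, 0, 0.085], [0, 0, 0, 0, 0.085], [0, 0, 0, 0, 0.085]]

```text
time_s: 21.48
ee_pos: [502.3, -213.8, 306.2]
ee_rot: [-179.9, -0.0, 88.0]
force: [0.5, -1.1, -0.7]
gripper_width: 85.1
```

```bash
python3 - <<'E'
from h import *
a=cv2.imread("pics/scene0.png");b=env.grab_frame("scene")[:,:,::-1]
s=np.hstack([a[250:325,190:265],b[250:325,190:265]])
cv2.imwrite("pics/end.png",cv2.resize(s,None,fx=5,fy=5,interpolation=cv2.INTER_CUBIC))
print(env.state()["ee_pos"].round(1),env.state()["force"].round(1))
E
```

```text
[ 502.4 -213.9  306.5] [-1.   0.5 -0.6]
```

View pics/end.png

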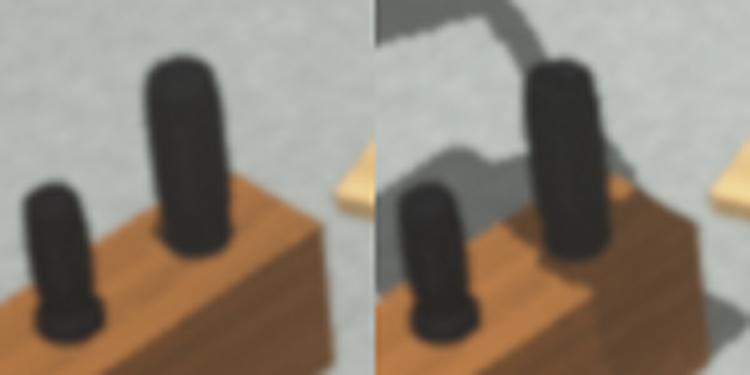

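View pics/t_end.png

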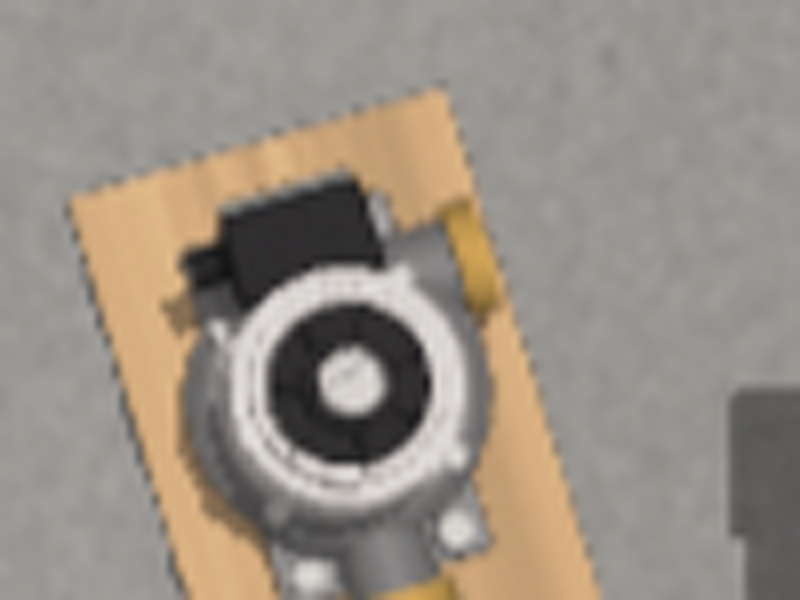

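```bash
python3 -c "
from workcell import env
print(env.job_done())"
```

```text
the job is handed in; nothing more can be done
None
```

The job is handed in at about 21.5 s of the 72 s allowed; no verdict was reported, so what follows rests on my own checks.

- **Cowl:** I lifted the grey cowl straight up off the pump and set it mouth down in the free part of the basket. The pictures after release show it standing level, clear of the brass wheel.
- **Shaft:** I put the thickest black screwdriver in the slot. At the turn the tip was about 4 to 5 mm below the shaft's end face with almost no force on the tool, so it was in the slot. I turned the tool 131° clockwise from above. Before and after top views put the shaft's turn at about 80–95° (1.4–1.65 rad). That is less than 131° because of the play, and the handle seems to have slipped some 20° in the grip. I could only estimate the blade's distance from the shaft's centre while turning, at about 2 mm against a limit of 6 mm.
- **Screwdriver:** I returned it to its own hole. The last pictures show it upright with its foot on the block, a few mm from where it first stood. The arm had let go and stood well above it at the hand-in.

**Things that disagreed:**
- The top camera read about 4 mm off in y compared with what the gripper felt on the cowl, so I corrected for that.
- The red look-alike screwdriver, which stood free on its tip, fell over. It was already down before the arm came to the block, and the arm's only earlier pass was well above it. It lies at rest beside the block and I left it there.

The other bystanders look unmoved in the pictures.

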